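Rebuild a grinder spindle in order

TASK

Rebuild the coffee grinder's spindle on its service stand: slide the steel bearing onto the shaft first, then the brass spacer, then the red retaining collar, which the two sprung balls must catch from above. Push each part down past the balls and fully home, and press it there firmly, with about 2 kg, for a moment before you let go of it. Feel your way: never load the spindle or the parts with more than about 3.5 kg, and leave the olive jar and the served coffee where they stand.

Things in the scene. Friction and masses are not known exactly. Their poses are not given: they have to be found in the camera images.
- spindle: Stand that holds the grinder spindle upright; fixed. Origin: centre of its underside, on the worktop, on the shaft axis; z up. Dark flange 90 mm across, 10 mm high; grey sleeve 38 mm across (52 at its foot) to 44 mm; a small fixed clamp screw reaches 33 mm toward -x. The spindle is clamped in the sleeve at a height that differs each time and is not measured: see spindle_low.
- spindle_low (a point): Point of the stand on the shaft axis, 60 mm above the worktop: the lowest the spindle's shoulder can be. The real shoulder (flat, 30 mm across) is 0 to 20 mm above it and will not move. From the shoulder up: steel shaft 16 mm across for 51 mm, then a cone, 8 mm high, narrowing to 7 mm at the tip, 59 mm above the shoulder.
- spindle_balls (a point): Point of the stand on the shaft axis, 43 mm above spindle_low. 0 to 20 mm above it (43 mm above the real shoulder) two brass detent balls, 8 mm across, stand 2.2 mm out of the shaft toward +y and -y of this frame. Springs hold them out with about 5 N each; they can be pushed in flush. They resist a ring and drag on it while it is pushed past, with up to about 15 N.
- bearing: Bearing: steel-coloured ring with a dark shield on each face, 40 mm outside diameter, 18 mm bore (1 mm clearance all round the shaft), 14 mm high, about 70 g. Origin: centre of its underside; z is its axis. Lies flat on the mat. Goes on first, its underside on the spindle's shoulder.
- spacer: Spacer: plain brass ring, 40 mm outside diameter, 18 mm bore, 12 mm high, about 60 g. Origin: centre of its underside; z is its axis. Lies flat on the mat. Goes on second; home, it rests on the bearing, its underside 14 mm above the shoulder.
- collar: Retaining collar: red plastic ring with fine ribs round its edge, 40 mm outside diameter, 18 mm bore, 14 mm high, about 50 g. Origin: centre of its underside; z is its axis. Lies flat on the mat. Goes on last; home, it rests on the spacer, its underside 26 mm and its top 40 mm above the shoulder, and the balls spring out over its upper edge.
- mat: Black rubber service mat on the worktop, fixed, 120 (x) x 300 (y) x 4 mm thick, origin at the centre of its underside. The three rings lie on it about 100 mm apart in a row along its y, in any order.
- olive_jar: Jar of olives with a green lid, 69 mm diameter, 84 mm high, loose; a bystander. Origin: centre of its underside.
- coffee_cup: White coffee cup, 59 x 83 x 52 mm, loose on its saucer; a bystander. Origin: centre of its underside.
- saucer: White saucer under the coffee cup, 114 mm diameter, 14 mm high, loose; a bystander. Origin: centre of its underside.
Things that resemble listed ones, but are neither listed nor needed, are in the scene too. Of the things shaped like the collar, the red one is meant.

How it is judged:
By the outcome, as a careful person would: the job done as asked, in the order asked, and still so for the second after the job is handed in, with the robot touching nothing.
It also fails if it takes over 72 s, if anything falls off the work surface, if the arm or the gripper's body presses on something with over 40 N, if the wrist force passes 120 N, or if a joint passes its speed limit or range.

ROBOT

A 7-joint arm with a two-finger parallel gripper is mounted at the origin on a cart in front of the work surface, level with it; the furniture and walls round the work are solid. World frame = base frame: x ahead of the robot, y to its left, z up, the work surface at z = 0. Lengths are in m, angles in rad, forces in N, time in s.
With the tool pointing down it reaches from about 0.4 to 0.85 m from the base axis. Payload 4.5 kg.
Tool frame: the origin (TCP) lies where the fingers leave the gripper's body, on its centre line; the fingertips stand 64 mm ahead of it and the grasp point (between the pads) lies 45 mm ahead of it; z points along the fingers, y is the direction in which the jaws open and shut (so a half turn about z gives the same grasp; the last joint's range is limited). The gripper opens to 88 mm and grips with 3 to 60 N. Pads are 18 mm wide; open, the fingers measure 123 mm over their backs; the gripper's body (75 mm by 187 mm) begins 45 mm behind the grasp point.
Start: joints at [1.323, 0.689, -0.195, 1.565, 0.157, 0.902, -0.215], TCP at [0.174, -0.6, 0.303] pointing down, gripper open.
Joint ranges: [-3.01, 3.01], [-0.46, 2.08], [-1.47, 1.51], [0.13, 2.56], [-1, 4.14], [0.04, 2.09], [-2.66, 2.66]. Speed limits (rad/s): [2.57, 2.57, 3.14, 3.14, 3.14, 3.14, 3.14].

INTERFACE

Orientations are given as a unit quaternion [x, y, z, w].
In Python, from plant import monitor, snapshot, workorder, finder gives the robot as it stands.
- The arm moves only by the tool carry_out, never from a script. Its argument "motion" is one flat list of numbers, 6 for each row, row after row: the shift along the tool's x, y, z in cm, then the turn, a rotation vector about the tool's x, y, z in rad. In form: [x, y, z, rx, ry, rz, x, y, z, rx, ry, rz, ...]. A call has 1 to 8 rows; each row shifts and turns the commanded pose from where the row before left it, along the tool's axes as they then stand; what a row does not reach is not made up. A row lasts 1/8 s, in which the tool goes at most 62.5 mm and 10.7 degrees, less where a joint would pass 70% of its speed; a pose out of reach is approached as far as the arm can. A call with a gripper value outside its range is refused whole. "hand" is the finger opening in cm, from 0 to 8.81, set as the call begins (left out, the last holds). The fingers move at their own pace and stop on an object; "grip_force" is the grip in N (left out, the last holds). Time passes only in rows, so rows that do not move let the fingers close. It gives the time, the measured TCP pose, the force and the opening at its end, in the units of the state.
- monitor.get_state(): the state, without advancing time (a new reading comes with each control period).
- snapshot(name): name is "scene" or "top" or "wrist"; returns a dict with "frame" (480x640x3 uint8, red, green, blue), "range_z" (480x640 float32, m along the optical axis (not along the pixel's ray), 0 where there is no reading), "fx", "fy", "cx", "cy" (pixels), "rvec" (rotation vector, rad) and "tvec" (3), from world to camera coordinates, as OpenCV has them; the wrist camera has in their place "hand_eye" (4x4, takes a point from camera to tool coordinates, whose origin is the TCP and whose axes are the flange's). Camera axes: x right, y down, z forward; pixel columns grow to the right and rows downward; lengths in m; the calibration is good to about 2 mm. The wrist camera is an equidistant fisheye: a pixel r from the principal point sees the ray r / f radians off the axis. A picture is of the moment at which its call begins: read the wrist's pose just before it.
- workorder.finish_job(): hands the job in, once; it reports no verdict.
Trained networks look in a picture, given as the dict that the camera call returned (one of the last four; its "shot" number tells which), for a name from the list of things; names that differ only in an ending like _2 or _b are one class to them, and where a whole thing is asked for, a point or a joint stands for the part that bears it (a point fixed in the world has none). Each returns a list of dicts, best first, with "p" (0 to 1); they miss things now and then, are a little off and sometimes report something else, mostly with a low value. They report only what shows in the picture. A call takes as long as a camera call. They do not tell look-alikes from the thing itself.
- finder.masks_of(picture, thing): "pixels" (480x640 bool, what is visible of it) and "extent" ([left, top, right, bottom] in pixels, round what is visible of it).
The state is a dict: "clock": time; "q": joint angles; "qd": joint speeds; "joint_torque": joint torques, N m; "tool_pos": TCP position; "eef_rot": TCP orientation; "contact_force": force on the tool from outside, world axes, zero at the start; "moment": the same for the moment, N m; "opening": opening from 0.0 (shut) to 1.0 (fully open).
Only numpy, scipy, OpenCV 4.12 (cv2) and the standard library are available. Lean on these libraries where they do the work, as an engineer would, in place of code of your own. Each camera call takes 0.05 s, during which the arm holds its last target. There are 200 camera calls.

## Working session

There is one attempt and no reset: what is moved stays moved. The work goes in short steps, Python scripts to look and compute and a tool call to move; the robot and the scene stay as the last step left them, time stands still between calls to the robot, and variables do not carry over. Pictures are saved under pics/ and viewed, about 8 in all and at most 12, crops included, and the job is handed in when it is done.

Besides the shell and the picture viewer there is one more tool, called after ">>>" by a JSON object that holds its "op" and its "data", one argument or row to a line. carry_out: Moves the arm, as the interface text tells. Its arguments: {"type":"object","properties":{"motion":{"type":"array"},"hand":{"type":"number"},"grip_force":{"type":"number"}},"required":["motion"]}

```bash
mkdir -p pics
cat > h.py <<'E'
import numpy as np, cv2
from plant import monitor, snapshot, workorder, finder
def cloud(p):
    R,_=cv2.Rodrigues(np.array(p["rvec"],float)); t=np.array(p["tvec"],float).ravel()
    v,u=np.mgrid[:480,:640]; z=p["range_z"]
    c=np.stack([(u-p["cx"])/p["fx"]*z,(v-p["cy"])/p["fy"]*z,z],-1)
    w=(c-t)@R; w[z<=0]=np.nan
    return w
def save(p,n): cv2.imwrite("pics/"+n,p["frame"][...,::-1] if isinstance(p,dict) else p[...,::-1])
E
python3 - <<'E'
from h import *
s=monitor.get_state(); print({k:np.round(v,3) for k,v in s.items()})
for c in("top","scene"):
    p=snapshot(c); w=cloud(p); save(p,c+".png")
    np.savez(c+".npz",f=p["frame"],w=w)
    print(c,p["fx"],p["rvec"],p["tvec"])
    for t in("spindle","bearing","spacer","collar","mat","olive_jar","coffee_cup","saucer"):
        for d in finder.masks_of(p,t)[:4]:
            m=d["pixels"]; q=w[m]; q=q[np.isfinite(q[:,0])]
            print(t,round(d["p"],2),np.round(d["extent"]),np.round(np.percentile(q,[2,50,98],axis=0),3).tolist() if len(q) else None)
E
```

```text
{'clock': np.float64(0.0), 'q': array([ 1.323,  0.69 , -0.195,  1.566,  0.157,  0.903, -0.215]), 'qd': array([ 0., -0.,  0., -0., -0., -0.,  0.]), 'joint_torque': array([ 0.0000e+00, -5.2756e+01, -1.2660e+00, -1.5343e+01, -5.3000e-02,
        7.0000e-03,  0.0000e+00]), 'tool_pos': array([ 0.174, -0.6  ,  0.302]), 'eef_rot': array([ 0.99 ,  0.14 , -0.   , -0.001]), 'contact_force': array([0.02 , 0.834, 1.136]), 'moment': array([ 0.03 , -0.009,  0.019]), 'opening': np.float64(0.999)}
top 488.14880586981917 [ 2.11076441 -2.17228227  0.16740858] [0.15070037 0.53275995 0.89515453]
spindle 0.71 [395. 249. 444. 290.] [[0.43, -0.1, 0.006], [0.466, -0.055, 0.011], [0.509, -0.021, 0.125]]
bearing 0.78 [278. 262. 300. 283.] [[0.45, 0.181, 0.013], [0.465, 0.195, 0.018], [0.484, 0.215, 0.022]]
bearing 0.35 [209. 232. 364. 317.] [[0.401, 0.06, 0.0], [0.468, 0.206, 0.004], [0.534, 0.348, 0.009]]
bearing 0.33 [408. 135. 463. 189.] [[0.629, -0.157, 0.005], [0.671, -0.104, 0.01], [0.735, -0.053, 0.016]]
spacer 0.64 [323. 245. 343. 265.] [[0.48, 0.093, 0.004], [0.498, 0.111, 0.016], [0.517, 0.13, 0.019
[... 1510 characters left out ...]
427, -0.106, 0.002], [0.459, -0.07, 0.012], [0.506, -0.025, 0.124]]
collar 0.69 [205. 252. 226. 270.] [[0.423, 0.284, 0.003], [0.441, 0.301, 0.017], [0.462, 0.322, 0.02]]
mat 0.88 [188. 234. 337. 328.] [[0.401, 0.056, 0.001], [0.464, 0.185, 0.004], [0.534, 0.342, 0.007]]
coffee_cup 0.96 [428. 245. 469. 277.] [[0.646, -0.14, 0.021], [0.683, -0.103, 0.044], [0.702, -0.073, 0.061]]
coffee_cup 0.72 [293. 275. 314. 298.] [[0.478, 0.089, 0.003], [0.495, 0.107, 0.015], [0.515, 0.129, 0.019]]
saucer 0.84 [414. 253. 471. 300.] [[0.628, -0.162, -0.0], [0.664, -0.126, 0.01], [0.714, -0.056, 0.016]]
saucer 0.21 [350. 304. 398. 363.] [[0.427, -0.105, 0.006], [0.459, -0.07, 0.012], [0.502, -0.025, 0.123]]
```

```bash
ls; ls pics
```

```text
h.py
pics
scene.npz
top.npz
scene.png
top.png
```

Run:
```python
from h import *
f=np.load("top.npz")["f"]; a=cv2.resize(f[120:355,160:480],(800,588),interpolation=cv2.INTER_CUBIC)
save(a,"topc.png")
f=np.load("scene.npz")["f"]; save(cv2.resize(f[220:380,180:480],(800,427),interpolation=cv2.INTER_CUBIC),"scenec.png")
w=np.load("top.npz")["w"].reshape(-1,3)
for n,w in(("top",w),("scene",np.load("scene.npz")["w"].reshape(-1,3))):
  m=(abs(w[:,0]-.47)<.07)&(abs(w[:,1]+.06)<.07)
  q=w[m]
  for a,b in((.006,.014),(.035,.048),(.055,.085),(.09,.13)):
    k=q[(q[:,2]>a)&(q[:,2]<b)]; print(n,a,len(k),np.round(np.percentile(k,[0,5,50,95,100],axis=0),4).tolist() if len(k) else '')
```

```text
top 0.006 1074 [[0.426, -0.1156, 0.006], [0.4316, -0.0998, 0.0072], [0.4665, -0.0557, 0.0101], [0.5072, -0.0237, 0.0131], [0.5257, -0.0181, 0.014]]
top 0.035 134 [[0.4379, -0.0789, 0.035], [0.4401, -0.0745, 0.0359], [0.4568, -0.0568, 0.0424], [0.4856, -0.0448, 0.0463], [0.4874, -0.0435, 0.0472]]
top 0.055 147 [[0.4548, -0.0748, 0.0562], [0.4565, -0.0701, 0.0583], [0.4658, -0.0557, 0.0691], [0.4824, -0.0481, 0.077], [0.4844, -0.0475, 0.0847]]
top 0.09 100 [[0.4617, -0.0704, 0.0906], [0.462, -0.0675, 0.096], [0.4682, -0.0586, 0.1213], [0.4756, -0.0542, 0.1284], [0.4773, -0.053, 0.1299]]
scene 0.006 1081 [[0.4237, -0.1094, 0.006], [0.4289, -0.1037, 0.0076], [0.4553, -0.0742, 0.0102], [0.4992, -0.0272, 0.013], [0.5116, -0.0208, 0.0139]]
scene 0.035 186 [[0.436, -0.0834, 0.035], [0.439, -0.0822, 0.0359], [0.4545, -0.0725, 0.0427], [0.4727, -0.0493, 0.0466], [0.4816, -0.0464, 0.0479]]
scene 0.055 219 [[0.4533, -0.0797, 0.055], [0.4545, -0.0783, 0.0565], [0.4616, -0.0688, 0.0692], [0.475, -0.0533, 0.0799], [0.4832, -0.0509, 0.0847]]
scene 0.09 158 [[0.4598, -0.074, 0.0909], [0.4608, -0.0726, 0.0933], [0.4637, -0.0665, 0.1158], [0.4709, -0.0589, 0.1283], [0.4736, -0.0559, 0.13]]
```

View pics/topc.png

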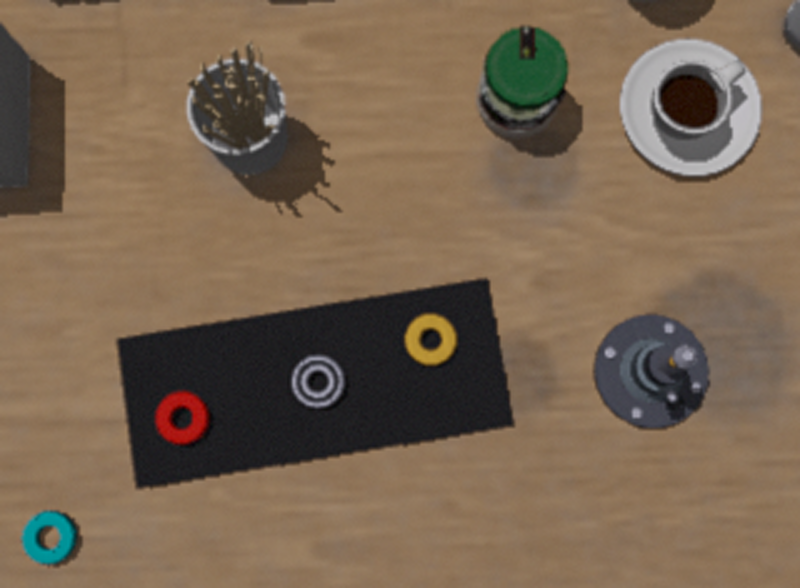

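View pics/scenec.png

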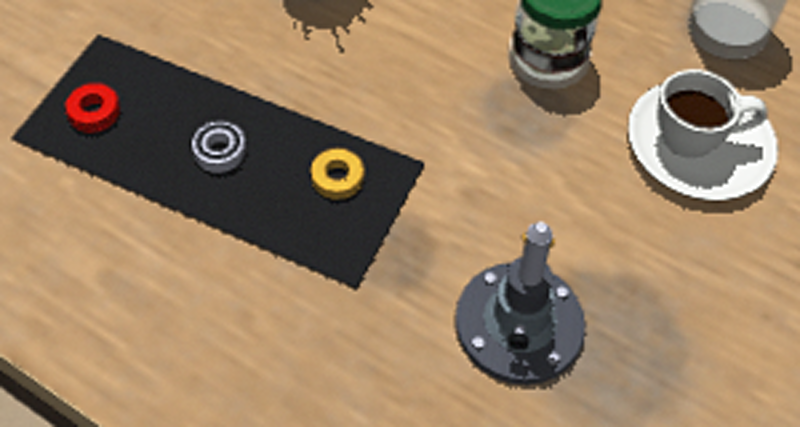

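>>> {"op": "carry_out", "data": {
  "motion": [4,-4,0,0,0,0,4,-4,0,0,0,0,4,-4,0,0,0,0,4,-4,0,0,0,0,4,-4,0,0,0,0,4,-4,0,0,0,0,4,-4,0,0,0,0,4,-4,0,0,0,0],
  "hand": 6.5,
  "grip_force": 30
}}

```text
clock: 1.9
tool_pos: [0.3932, -0.2025, 0.303]
eef_rot: [0.99, 0.14, 0.0, 0.0]
contact_force: [0.5, 0.0, -0.2]
opening: 0.743
```

>>> {"op": "carry_out", "data": {
  "motion": [4,-4,0,0,0,0.14,4,-4,0,0,0,0.14]
}}

```text
clock: 2.15
tool_pos: [0.454, -0.1075, 0.303]
eef_rot: [1.0, -0.001, 0.0, 0.0]
contact_force: [0.5, -0.5, -0.9]
opening: 0.737
```

```bash
cat >> h.py <<'E'
from scipy.spatial.transform import Rotation as Ro
def pose():
    s=monitor.get_state(); R=Ro.from_quat(s["eef_rot"]).as_matrix(); return s,R,np.array(s["tool_pos"])
def goto(x,y,z,yaw=0.):
    s,R,p=pose(); d=R.T@(np.array([x,y,z])-p)*100
    T=np.array([[np.cos(yaw),np.sin(yaw),0],[np.sin(yaw),-np.cos(yaw),0],[0,0,-1]])
    print("t",round(float(s["clock"]),2),"pos",np.round(p,4),"F",np.round(s["contact_force"],1),"| shift cm",np.round(d,2),"turn",np.round(Ro.from_matrix(R.T@T).as_rotvec(),3),"q7",round(float(s["q"][6]),2))
def wcloud(p,R,t):
    H=np.array(p["hand_eye"]); v,u=np.mgrid[:480,:640]; a=(u-p["cx"])/p["fx"]; b=(v-p["cy"])/p["fy"]
    r=np.hypot(a,b)+1e-9; z=p["range_z"]; k=np.tan(np.minimum(r,1.5))/r
    c=np.stack([a*k*z,b*k*z,z],-1)
    w=(c@H[:3,:3].T+H[:3,3])@R.T+t; w[z<=0]=np.nan; return w
def proj(p,R,t,P):
    H=np.linalg.inv(np.array(p["hand_eye"])); c=((np.asarray(P)-t)@R)@H[:3,:3].T+H[:3,3]
    n=np.hypot(c[...,0],c[...,1])+1e-9; th=np.arctan2(n,c[...,2])/n
    return np.stack([p["cx"]+p["fx"]*th*c[...,0],p["cy"]+p["fy"]*th*c[...,1]],-1)
E
python3 - <<'E'
from h import *
goto(.467,-.063,.30)
s,R,t=pose(); p=snapshot("wrist"); save(p,"w1.png"); w=wcloud(p,R,t)
print(np.round(p["hand_eye"],3).tolist(),p["fx"])
q=w.reshape(-1,3); m=(abs(q[:,0]-.47)<.07)&(abs(q[:,1]+.06)<.07); q=q[m]
for a,b in((.006,.014),(.035,.048),(.055,.085),(.09,.13),(.13,.16)):
    k=q[(q[:,2]>a)&(q[:,2]<b)]; print(a,len(k),np.round(np.percentile(k,[0,5,50,95,100],axis=0),4).tolist() if len(k) else '')
E
```

```text
t 2.15 pos [ 0.454  -0.1075  0.303 ] F [ 0.5 -0.5 -0.9] | shift cm [ 1.28 -4.46  0.3 ] turn [ 0.    -0.    -0.003] q7 -1.48
[[0.001, -0.963, -0.27, 0.07], [1.0, 0.001, -0.0, -0.001], [0.0, -0.27, 0.963, -0.082], [0.0, 0.0, 0.0, 1.0]] 371.64829954431775
0.006 3795 [[0.4267, -0.108, 0.0067], [0.4334, -0.1019, 0.0087], [0.4792, -0.0697, 0.0101], [0.5093, -0.0259, 0.0128], [0.5153, -0.0196, 0.014]]
0.035 485 [[0.4384, -0.0819, 0.035], [0.4419, -0.0808, 0.0361], [0.4768, -0.0731, 0.0435], [0.4884, -0.0502, 0.0452], [0.4897, -0.0449, 0.048]]
0.055 585 [[0.4559, -0.0786, 0.0551], [0.4604, -0.0768, 0.0596], [0.4766, -0.0688, 0.0696], [0.4843, -0.0518, 0.0779], [0.4859, -0.0493, 0.0846]]
0.09 516 [[0.4634, -0.0726, 0.0903], [0.4655, -0.0711, 0.0964], [0.4734, -0.0655, 0.1227], [0.4784, -0.0576, 0.1291], [0.4789, -0.0541, 0.1299]]
0.13 1 [[0.4705, -0.0629, 0.13], [0.4705, -0.0629, 0.13], [0.4705, -0.0629, 0.13], [0.4705, -0.0629, 0.13], [0.4705, -0.0629, 0.13]]
```

View pics/w1.png

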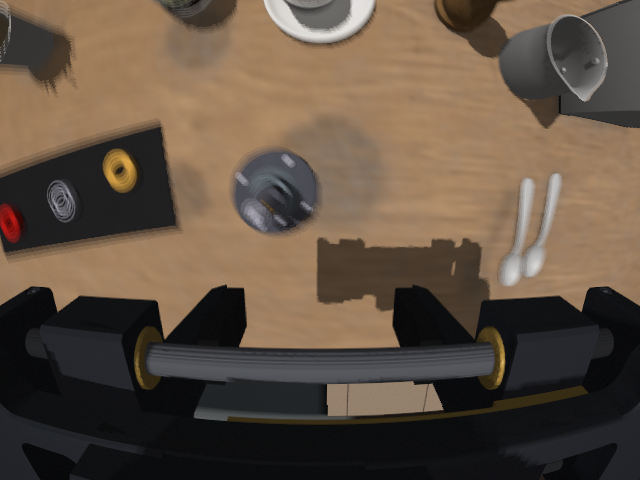

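>>> {"op": "carry_out", "data": {
  "motion": [-1.2,-2.2,2,0,0,0,-1.2,-2.2,2,0,0,0,0,0,0,0,0,0,0,0,0,0,0,0]
}}

```text
clock: 2.7
tool_pos: [0.4303, -0.0661, 0.2633]
eef_rot: [1.0, 0.001, 0.001, 0.0]
contact_force: [-0.4, -1.1, 0.7]
opening: 0.738
```

```bash
cat >> h.py <<'E'
from scipy.optimize import least_squares
def circ(P):
    P=P[:,:2]; f=lambda v:np.hypot(P[:,0]-v[0],P[:,1]-v[1])-v[2]
    return least_squares(f,[*P.mean(0),.02],loss="soft_l1",f_scale=.001).x
E
python3 - <<'E'
from h import *
s,R,t=pose(); p=snapshot("wrist"); save(p,"w2.png"); w=wcloud(p,R,t)
goto(.467,-.063,.26)
np.savez("w2.npz",w=w)
q=w.reshape(-1,3); m=(abs(q[:,0]-.47)<.07)&(abs(q[:,1]+.06)<.07); q=q[m]
for a,b in((.007,.013),(.041,.047),(.066,.076),(.08,.1),(.1,.12),(.12,.128),(.128,.14)):
    k=q[(q[:,2]>a)&(q[:,2]<b)]; print(a,len(k),np.round(np.percentile(k,[0,5,50,95,100],axis=0),4).tolist() if len(k) else '')
    if a in(.08,.1) and len(k)>5:print(" shaft fit",np.round(circ(k),4))
d=finder.masks_of(p,"spindle")
# flange outer edge fit
k=q[(q[:,2]>.0075)&(q[:,2]<.013)]; an=np.arctan2(k[:,1]+.063,k[:,0]-.468); e=[]
for b in np.linspace(-np.pi,np.pi,73)[:-1]:
    j=k[(an>=b)&(an<b+.0873)]
    if len(j)>3: e.append(j[np.argmax(np.hypot(j[:,0]-.468,j[:,1]+.063))])
print("flange",np.round(circ(np.array(e)),4),len(e))
fl=q[(q[:,2]>.06)&(q[:,2]<.085)]; print(np.histogram(fl[:,2],bins=np.arange(.06,.086,.001)))
crop=p["frame"]; c=proj(p,R,t,[.468,-.063,.07]).astype(int); print(c)
y0=max(c[1]-75,0);x0=max(c[0]-100,0); save(cv2.resize(crop[y0:y0+150,x0:x0+200],(800,600),interpolation=cv2.INTER_CUBIC),"w2c.png"); print(x0,y0)
E
```

```text
t 2.75 pos [ 0.4305 -0.0664  0.2634] F [-0.1 -0.1 -0.1] | shift cm [ 3.65 -0.34  0.35] turn [ 0.001 -0.002  0.   ] q7 -1.57
0.007 5037 [[0.4258, -0.1082, 0.0071], [0.4329, -0.1014, 0.0087], [0.4746, -0.0619, 0.01], [0.5088, -0.0254, 0.0119], [0.5151, -0.0189, 0.013]]
0.041 458 [[0.4394, -0.0818, 0.041], [0.445, -0.0808, 0.042], [0.4798, -0.0654, 0.0439], [0.4883, -0.0459, 0.0452], [0.4892, -0.045, 0.0464]]
0.066 533 [[0.4593, -0.0773, 0.0661], [0.4647, -0.0764, 0.0686], [0.4774, -0.0631, 0.0698], [0.4834, -0.0505, 0.0709], [0.4849, -0.0497, 0.076]]
0.08 48 [[0.4746, -0.0694, 0.0804], [0.4755, -0.0687, 0.0817], [0.4779, -0.0636, 0.0914], [0.4788, -0.0579, 0.0988], [0.479, -0.0562, 0.0999]]
 shaft fit [137.521    3.312  137.0847]
0.1 115 [[0.463, -0.0727, 0.1002], [0.4662, -0.0727, 0.1023], [0.4761, -0.0639, 0.1145], [0.4786, -0.0546, 0.1195], [0.479, -0.0539, 0.12]]
 shaft fit [ 0.4695 -0.0637  0.009 ]
0.12 423 [[0.4631, -0.0713, 0.12], [0.4643, -0.0701, 0.1207], [0.4716, -0.0634, 0.1238], [0.477, -0.0567, 0.1277], [0.4781, -0.0554, 0.128]]
0.128 115 [[0.4674, -0.0675, 0.128], [0.4681, -0.0669, 0.1281], [0.4711, -0.0634, 0.1287], [0.4741, -0.0605, 0.1297], [0.4751, -0.0593, 0.1311]]
flange [ 0.4707 -0.0634  0.0446] 72
(array([  1,   3,   0,   1,   1,   2,   2,   5,  85, 254, 165,  16,   1,
         2,   2,   1,   2,   6,   2,   2,   1,   2,   2,   1,   2]), array([0.06 , 0.061, 0.062, 0.063, 0.064, 0.065, 0.066, 0.067, 0.068,
       0.069, 0.07 , 0.071, 0.072, 0.073, 0.074, 0.075, 0.076, 0.077,
       0.078, 0.079, 0.08 , 0.081, 0.082, 0.083, 0.084, 0.085]))
[316 186]
216 111
```

View pics/w2c.png

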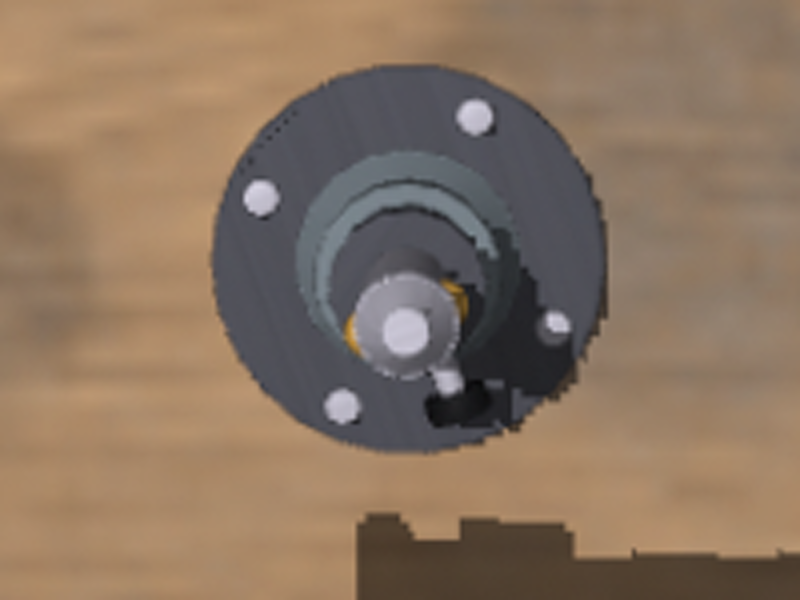

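>>> {"op": "carry_out", "data": {
  "motion": [0,-5.2,1.2,0,0,0,0,-5.2,1.2,0,0,0,0,-5.2,1.2,0,0,0,0,-5.2,1.2,0,0,0,0,-5.2,1.2,0,0,0,0,0,0,0,0,0,0,0,0,0,0,0]
}}

```text
clock: 3.68
tool_pos: [0.4295, 0.1938, 0.203]
eef_rot: [1.0, 0.0, 0.0, 0.0]
contact_force: [0.3, -0.8, -0.2]
opening: 0.737
```

```bash
cat >> h.py <<'E'
def rings():
    s,R,t=pose(); p=snapshot("wrist"); w=wcloud(p,R,t); out=[]
    for n,h in(("bearing",.018),("spacer",.016),("collar",.018)):
        for d in finder.masks_of(p,n)[:2]:
            q=w[d["pixels"]]; q=q[np.isfinite(q[:,0])]
            k=q[abs(q[:,2]-h)<.003]
            if len(k)<30: continue
            c0=(k.max(0)+k.min(0))[:2]/2; an=np.arctan2(k[:,1]-c0[1],k[:,0]-c0[0]); e=[]
            for b in np.linspace(-np.pi,np.pi,49)[:-1]:
                j=k[(an>=b)&(an<b+.131)]
                if len(j): e.append(j[np.argmax(np.hypot(j[:,0]-c0[0],j[:,1]-c0[1]))])
            print(n,round(d["p"],2),np.round(circ(np.array(e)),4),"ztop",np.round(np.median(k[:,2]),4),len(k),len(e))
    return p,R,t
E
python3 - <<'E'
from h import *
p,R,t=rings(); save(p,"w3.png"); goto(.466,.196,.12)
E
```

```text
bearing 0.9 [0.4695 0.199  0.0195] ztop 0.018 1804 48
bearing 0.68 [ 0.6771 -0.0954  0.0219] ztop 0.0182 35 17
spacer 0.62 [0.4998 0.1104 0.0195] ztop 0.0159 1647 48
collar 0.89 [0.4442 0.3045 0.0199] ztop 0.0179 1518 48
t 3.88 pos [0.4294 0.1931 0.2031] F [-0.  -0.2 -0. ] | shift cm [ 3.65 -0.3   8.31] turn [ 0.    -0.001 -0.001] q7 -2.02
```

View pics/w3.png

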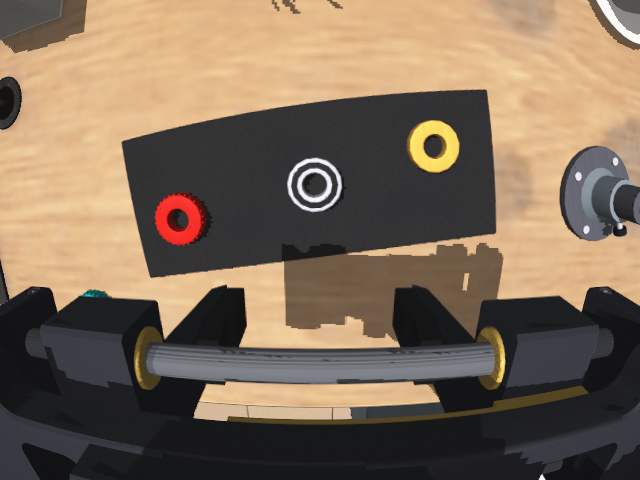

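>>> {"op": "carry_out", "data": {
  "motion": [4,-0.6,2.3,0,0,0,0,0,4,0,0,0,0,0,3.5,0,0,0,0,0,2.5,0,0,0,0,0,1,0,0,0,0,0,0,0,0,0,0,0,0,0,0,0]
}}

```text
clock: 4.75
tool_pos: [0.4695, 0.2006, 0.0704]
eef_rot: [1.0, 0.001, 0.001, -0.0]
contact_force: [0.5, 0.1, 0.1]
opening: 0.74
```

Run:
```python
from h import *
goto(.4695,.199,.070)
```

```text
t 4.75 pos [0.4695 0.2006 0.0704] F [0.5 0.1 0.1] | shift cm [0.   0.16 0.04] turn [-0.    -0.001  0.001] q7 -2.0
```

>>> {"op": "carry_out", "data": {
  "motion": [0,0.15,0.05,0,0,0,0,0,0,0,0,0,0,0,0,0,0,0,0,0,0,0,0,0,0,0,0,0,0,0,0,0,0,0,0,0],
  "hand": 2,
  "grip_force": 32
}}

```text
clock: 5.5
tool_pos: [0.469, 0.1992, 0.0694]
eef_rot: [1.0, 0.001, 0.0, 0.0]
contact_force: [-0.3, -1.0, 4.9]
opening: 0.445
```

>>> {"op": "carry_out", "data": {
  "motion": [0,0,-0.3,0,0,0,0,0,-1.5,0,0,0,0,0,-5,0,0,0,0,0,-5,0,0,0,0,0,-2.2,0,0,0,0,0,0,0,0,0]
}}

```text
clock: 6.25
tool_pos: [0.4696, 0.1997, 0.2113]
eef_rot: [1.0, 0.001, 0.002, -0.001]
contact_force: [-0.1, -0.1, -1.5]
opening: 0.441
```

Run:
```python
from h import *
goto(.4708,-.0635,.205)
print(monitor.get_state()["opening"]*.0881)
```

```text
t 6.25 pos [0.4696 0.1997 0.2113] F [-0.1 -0.1 -1.5] | shift cm [ 0.07 26.33  0.58] turn [-0.002 -0.004  0.002] q7 -2.0
0.03888095107121257
```

>>> {"op": "carry_out", "data": {
  "motion": [0,5.5,0,0,0,0,0,5.5,0,0,0,0,0,5.5,0,0,0,0,0,5.5,0,0,0,0,0,4,0,0,0,0,0.1,0.3,0,0,0,0,0,0,0.5,0,0,0,0,0,0,0,0,0]
}}

```text
clock: 7.25
tool_pos: [0.4701, -0.0618, 0.2034]
eef_rot: [1.0, 0.002, -0.001, -0.001]
contact_force: [-0.0, -0.2, -1.5]
opening: 0.441
```

Run:
```python
from h import *
s,R,t=pose(); p=snapshot("wrist"); goto(.4708,-.0635,.195)
w=wcloud(p,R,t)
for P in([t[0],t[1],t[2]-.0514],[.4708,-.0635,.129]): print(np.round(proj(p,R,t,np.array(P)),1))
q=w.reshape(-1,3); k=q[abs(q[:,2]-(t[2]-.0514))<.002]; k=k[(np.hypot(k[:,0]-t[0],k[:,1]-t[1])<.03)]
print(len(k), np.round(np.percentile(k,[0,50,100],axis=0),4).tolist() if len(k) else '', np.round(circ(k[np.hypot(k[:,0]-t[0],k[:,1]-t[1])>.017]),4) if len(k)>20 else '')
save(cv2.resize(p["frame"][150:330,200:440],(800,600)),"w4.png")
```

```text
t 7.3 pos [ 0.4702 -0.0619  0.2037] F [-0.  -0.5 -0.1] | shift cm [0.06 0.16 0.87] turn [-0.001  0.001  0.005] q7 -1.6
[322.9 322.2]
[326.2 297.5]
4878 [[0.4568, -0.0897, 0.15], [0.4756, -0.0602, 0.1519], [0.4907, -0.0333, 0.154]] [ 0.4703 -0.0612  0.0187]
```

View pics/w4.png

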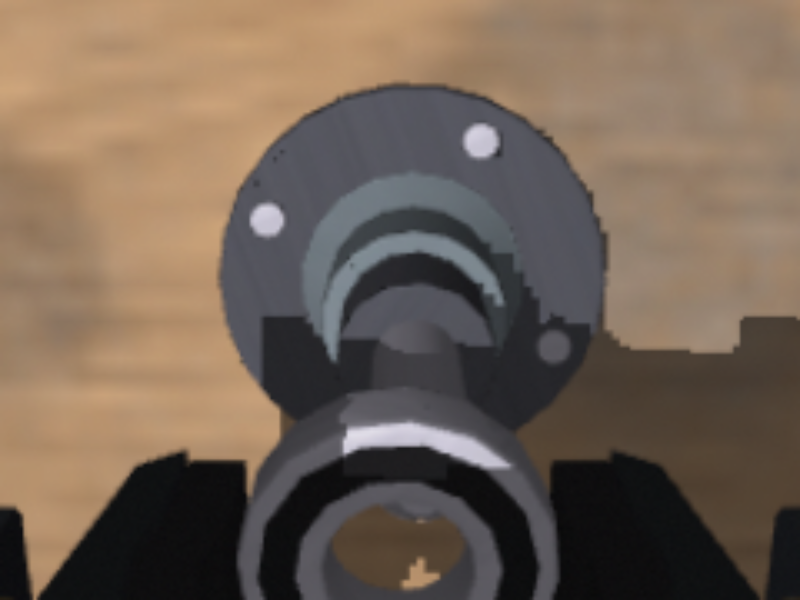

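>>> {"op": "carry_out", "data": {
  "motion": [0,0.16,0,0,0,0,0,0,0.6,0,0,0,0,0,0.5,0,0,0,0,0,0.5,0,0,0,0,0,0.3,0,0,0,0,0,0,0,0,0]
}}

```text
clock: 8.05
tool_pos: [0.4703, -0.0653, 0.1849]
eef_rot: [1.0, 0.001, -0.0, 0.0]
contact_force: [0.2, 0.5, 0.4]
opening: 0.445
```

Run:
```python
from h import *
goto(.4703,-.0635,.1351)
```

```text
t 8.05 pos [ 0.4703 -0.0653  0.1849] F [0.2 0.5 0.4] | shift cm [ 0.01 -0.18  4.98] turn [0.    0.    0.002] q7 -1.6
```

>>> {"op": "carry_out", "data": {
  "motion": [0,-0.15,0.3,0,0,0,0,0,0.4,0,0,0,0,0,0.3,0,0,0,0,0,0,0,0,0]
}}

```text
clock: 8.55
tool_pos: [0.4708, -0.0639, 0.1749]
eef_rot: [1.0, 0.001, 0.0, 0.0]
contact_force: [1.7, -1.3, -5.8]
opening: 0.445
```

>>> {"op": "carry_out", "data": {
  "motion": [0,0,0.3,0,0,0,0,0,0.3,0,0,0,0,0,0.3,0,0,0]
}}

```text
clock: 8.93
tool_pos: [0.4707, -0.064, 0.1662]
eef_rot: [1.0, 0.001, 0.0, 0.0]
contact_force: [2.5, -2.8, 4.5]
opening: 0.441
```

Run:
```python
from h import *
goto(.4703,-.0635,.1351)
```

```text
t 8.93 pos [ 0.4707 -0.064   0.1662] F [ 2.5 -2.8  4.5] | shift cm [-0.04 -0.05  3.11] turn [ 0.    -0.001  0.002] q7 -1.61
```

>>> {"op": "carry_out", "data": {
  "motion": [0,0,0.4,0,0,0,0,0,0.5,0,0,0,0,0,0.5,0,0,0,0,0,0.5,0,0,0,0,0,0.5,0,0,0,0,0,0.2,0,0,0,0,0,0,0,0,0]
}}

```text
clock: 9.8
tool_pos: [0.4703, -0.0638, 0.14]
eef_rot: [1.0, 0.001, -0.0, 0.0]
contact_force: [0.1, -2.4, -2.1]
opening: 0.443
```

>>> {"op": "carry_out", "data": {
  "motion": [0,0,0.15,0,0,0,0,0,0.15,0,0,0]
}}

```text
clock: 10.05
tool_pos: [0.4703, -0.0638, 0.1373]
eef_rot: [1.0, 0.001, 0.0, 0.0]
contact_force: [-0.3, -2.1, 0.9]
opening: 0.445
```

>>> {"op": "carry_out", "data": {
  "motion": [0,0,0.1,0,0,0,0,0,0.1,0,0,0]
}}

```text
clock: 10.3
tool_pos: [0.4704, -0.0638, 0.1352]
eef_rot: [1.0, 0.001, 0.0, 0.0]
contact_force: [0.3, -1.4, 0.5]
opening: 0.446
```

>>> {"op": "carry_out", "data": {
  "motion": [0,0,0.08,0,0,0,0,0,0,0,0,0]
}}

```text
clock: 10.55
tool_pos: [0.4703, -0.0638, 0.1351]
eef_rot: [1.0, 0.001, 0.0, 0.0]
contact_force: [-0.4, -1.9, 9.0]
opening: 0.445
```

>>> {"op": "carry_out", "data": {
  "motion": [0,0,0.08,0,0,0,0,0,0,0,0,0]
}}

```text
clock: 10.8
tool_pos: [0.4703, -0.0638, 0.135]
eef_rot: [1.0, 0.001, 0.0, 0.0]
contact_force: [-1.7, -0.6, 18.2]
opening: 0.444
```

>>> {"op": "carry_out", "data": {
  "motion": [0,0,0.03,0,0,0,0,0,0,0,0,0,0,0,0,0,0,0,0,0,0,0,0,0]
}}

```text
clock: 11.3
tool_pos: [0.4703, -0.0638, 0.135]
eef_rot: [1.0, 0.001, 0.001, 0.0]
contact_force: [-3.0, -1.6, 20.8]
opening: 0.443
```

>>> {"op": "carry_out", "data": {
  "motion": [0,0,0,0,0,0,0,0,0,0,0,0,0,0,0,0,0,0]
}}

```text
clock: 11.68
tool_pos: [0.4703, -0.0638, 0.135]
eef_rot: [1.0, 0.001, 0.001, 0.0]
contact_force: [-2.8, -0.6, 21.0]
opening: 0.448
```

>>> {"op": "carry_out", "data": {
  "motion": [0,0,-0.16,0,0,0,0,0,0,0,0,0,0,0,0,0,0,0,0,0,0,0,0,0],
  "hand": 6.5
}}

```text
clock: 12.18
tool_pos: [0.4702, -0.0636, 0.1346]
eef_rot: [1.0, 0.001, -0.0, -0.0]
contact_force: [0.2, 0.6, -0.0]
opening: 0.736
```

>>> {"op": "carry_out", "data": {
  "motion": [0,0,-1,0,0,0,0,0,-4,0,0,0,0,0,-3,0,0,0,0,-4,0,0,0,0,0,-5,0,0,0,0,0.5,-5,0,0,0,0,0.5,-3,0,0,0,0,0,0,0,0,0,0]
}}

```text
clock: 13.18
tool_pos: [0.4802, 0.1092, 0.2154]
eef_rot: [1.0, 0.004, 0.001, -0.001]
contact_force: [0.7, -0.3, -1.0]
opening: 0.739
```

Run:
```python
from h import *
goto(.4998,.1104,.0695)
p=snapshot("scene"); w=cloud(p).reshape(-1,3)
k=w[np.hypot(w[:,0]-.4708,w[:,1]+.0635)<.03]; k=k[k[:,2]>.06]; print(np.histogram(k[:,2],bins=np.arange(.06,.135,.003)))
rings()
```

```text
t 13.18 pos [0.4802 0.1092 0.2154] F [ 0.7 -0.3 -1. ] | shift cm [ 1.94 -0.08 14.59] turn [-0.002 -0.001  0.007] q7 -1.86
(array([  4,   0,   1,   8,  20,  20,  32, 135, 113,  12,   6,   9,  11,
         6,  12,   5,  11,   9,  18,  12,  17,  18,  24,   4,   0]), array([0.06 , 0.063, 0.066, 0.069, 0.072, 0.075, 0.078, 0.081, 0.084,
       0.087, 0.09 , 0.093, 0.096, 0.099, 0.102, 0.105, 0.108, 0.111,
       0.114, 0.117, 0.12 , 0.123, 0.126, 0.129, 0.132, 0.135]))
spacer 0.92 [0.5    0.1099 0.0196] ztop 0.0159 1612 48
```

>>> {"op": "carry_out", "data": {
  "motion": [2,0,3,0,0,0,0,0,4,0,0,0,0,0,4,0,0,0,0,0,2.5,0,0,0,0,0,0.9,0,0,0,0,0,0,0,0,0,0,0,0,0,0,0]
}}

```text
clock: 14.3
tool_pos: [0.5007, 0.1061, 0.0719]
eef_rot: [1.0, 0.001, 0.001, -0.0]
contact_force: [-0.0, 0.1, 1.1]
opening: 0.737
```

Run:
```python
from h import *
goto(.500,.110,.0695)
```

```text
t 14.3 pos [0.5007 0.1061 0.0719] F [-0.   0.1  1.1] | shift cm [-0.07 -0.39  0.24] turn [-0.    -0.002  0.001] q7 -1.86
```

>>> {"op": "carry_out", "data": {
  "motion": [-0.07,-0.4,0.2,0,0,0,0,0,0,0,0,0]
}}

```text
clock: 14.55
tool_pos: [0.4995, 0.111, 0.0693]
eef_rot: [1.0, 0.001, 0.0, -0.0]
contact_force: [0.4, 0.4, 0.3]
opening: 0.736
```

>>> {"op": "carry_out", "data": {
  "motion": [0,0,0,0,0,0,0,0,0,0,0,0,0,0,0,0,0,0,0,0,0,0,0,0,0,0,0,0,0,0],
  "hand": 2
}}

```text
clock: 15.18
tool_pos: [0.4994, 0.1101, 0.0689]
eef_rot: [1.0, 0.001, -0.0, 0.0]
contact_force: [0.5, -1.3, 1.3]
opening: 0.442
```

>>> {"op": "carry_out", "data": {
  "motion": [0,0,-0.3,0,0,0,0,0,-1.5,0,0,0,0,0,-5,0,0,0,0,0,-5,0,0,0,0,0,-2,0,0,0,0,0,0,0,0,0]
}}

```text
clock: 15.92
tool_pos: [0.5001, 0.1105, 0.2091]
eef_rot: [1.0, 0.001, 0.002, -0.001]
contact_force: [-0.0, -1.1, -0.7]
opening: 0.442
```

Run:
```python
from h import *
goto(.4703,-.0635,.205)
```

```text
t 15.93 pos [0.5001 0.1105 0.2091] F [-0.  -1.1 -0.7] | shift cm [-3.02 17.39  0.37] turn [-0.001 -0.004  0.002] q7 -1.86
```

>>> {"op": "carry_out", "data": {
  "motion": [-0.8,4.6,0,0,0,0,-0.8,4.6,0,0,0,0,-0.8,4.6,0,0,0,0,-0.6,3.6,0.4,0,0,0,0,0,0.2,0,0,0,0,0,0.2,0,0,0,0,0,0.2,0,0,0,0,0,0,0,0,0]
}}

```text
clock: 16.92
tool_pos: [0.4698, -0.0626, 0.1967]
eef_rot: [1.0, 0.002, -0.0, -0.0]
contact_force: [0.3, 0.3, -0.6]
opening: 0.442
```

Run:
```python
from h import *
goto(.4703,-.0636,.1345+.014)
s,R,t=pose(); p=snapshot("wrist"); w=wcloud(p,R,t)
q=w.reshape(-1,3); k=q[abs(q[:,2]-(t[2]-.0529))<.002]; k=k[(np.hypot(k[:,0]-t[0],k[:,1]-t[1])<.024)&(abs(k[:,1]-t[1])<.01)]
print("ring front x centre",k[:,0].max()-.02 if len(k) else None, np.median(k[:,2]))
```

```text
t 16.93 pos [ 0.4698 -0.0626  0.1967] F [ 0.3  0.3 -0.6] | shift cm [0.06 0.1  4.82] turn [-0.     0.     0.004] q7 -1.6
ring front x centre 0.4707822608436035 0.14358793534570297
```

>>> {"op": "carry_out", "data": {
  "motion": [0,0,0.4,0,0,0,0,0,0.4,0,0,0,0,0,0.4,0,0,0,0,0,0.3,0,0,0]
}}

```text
clock: 17.48
tool_pos: [0.4697, -0.0639, 0.1816]
eef_rot: [1.0, 0.001, -0.0, 0.0]
contact_force: [1.0, -0.9, -0.7]
opening: 0.443
```

>>> {"op": "carry_out", "data": {
  "motion": [0,0,0.3,0,0,0,0,0,0.3,0,0,0,0,0,0.3,0,0,0]
}}

```text
clock: 17.85
tool_pos: [0.4701, -0.0642, 0.1732]
eef_rot: [1.0, 0.001, 0.001, 0.0]
contact_force: [0.4, -0.5, 5.0]
opening: 0.441
```

>>> {"op": "carry_out", "data": {
  "motion": [0,0,0.3,0,0,0,0,0,0.4,0,0,0,0,0,0.4,0,0,0,0,0,0.4,0,0,0,0,0,0.3,0,0,0,0,0,0,0,0,0]
}}

```text
clock: 18.6
tool_pos: [0.4696, -0.0639, 0.1545]
eef_rot: [1.0, 0.001, -0.0, 0.0]
contact_force: [1.0, -3.3, -2.2]
opening: 0.442
```

>>> {"op": "carry_out", "data": {
  "motion": [0,0,0.2,0,0,0,0,0,0.2,0,0,0,0,0,0,0,0,0]
}}

```text
clock: 18.98
tool_pos: [0.4696, -0.0638, 0.1508]
eef_rot: [1.0, 0.001, -0.0, 0.0]
contact_force: [0.4, -2.4, -1.1]
opening: 0.441
```

>>> {"op": "carry_out", "data": {
  "motion": [0,0,0.12,0,0,0,0,0,0.08,0,0,0,0,0,0,0,0,0]
}}

```text
clock: 19.35
tool_pos: [0.4697, -0.0638, 0.1489]
eef_rot: [1.0, 0.001, -0.0, 0.0]
contact_force: [1.1, -3.7, 0.4]
opening: 0.44
```

>>> {"op": "carry_out", "data": {
  "motion": [0,0,0.08,0,0,0,0,0,0,0,0,0]
}}

```text
clock: 19.6
tool_pos: [0.4697, -0.0638, 0.1486]
eef_rot: [1.0, 0.001, 0.0, 0.0]
contact_force: [0.1, -2.2, 6.1]
opening: 0.44
```

>>> {"op": "carry_out", "data": {
  "motion": [0,0,0.08,0,0,0,0,0,0.03,0,0,0,0,0,0,0,0,0]
}}

```text
clock: 19.98
tool_pos: [0.4697, -0.0638, 0.1485]
eef_rot: [1.0, 0.001, 0.001, 0.0]
contact_force: [-1.8, -2.7, 18.7]
opening: 0.44
```

>>> {"op": "carry_out", "data": {
  "motion": [0,0,0.02,0,0,0,0,0,0,0,0,0,0,0,0,0,0,0,0,0,0,0,0,0,0,0,0,0,0,0]
}}

```text
clock: 20.6
tool_pos: [0.4696, -0.0638, 0.1484]
eef_rot: [1.0, 0.001, 0.001, 0.0]
contact_force: [-1.8, -1.6, 20.7]
opening: 0.44
```

>>> {"op": "carry_out", "data": {
  "motion": [0,0,-0.16,0,0,0,0,0,0,0,0,0,0,0,0,0,0,0,0,0,0,0,0,0],
  "hand": 6.5
}}

```text
clock: 21.1
tool_pos: [0.4695, -0.0635, 0.1481]
eef_rot: [1.0, 0.001, -0.0, -0.0]
contact_force: [0.4, -0.8, -0.4]
opening: 0.736
```

>>> {"op": "carry_out", "data": {
  "motion": [0,0,-1,0,0,0,0,0,-3,0,0,0,0,0,-2.7,0,0,0,0,-5,0,0,0,0,-1,-5.5,0,0,0,0,-1,-5.5,0,0,0,0,-1,-5.5,0,0,0,0,-1,-5.5,0,0,0,0]
}}

```text
clock: 22.1
tool_pos: [0.4287, 0.208, 0.216]
eef_rot: [1.0, 0.001, 0.0, -0.0]
contact_force: [0.7, 0.6, 0.5]
opening: 0.737
```

>>> {"op": "carry_out", "data": {
  "motion": [0,-5,0,0,0,0,0,-4,0,0,0,0,0,0,0,0,0,0,0,0,0,0,0,0]
}}

```text
clock: 22.6
tool_pos: [0.4289, 0.2952, 0.2156]
eef_rot: [1.0, 0.001, -0.0, 0.001]
contact_force: [0.5, 0.3, 0.1]
opening: 0.735
```

Run:
```python
from h import *
goto(.4442,.3045,.0695)
p=snapshot("scene"); w=cloud(p).reshape(-1,3)
k=w[np.hypot(w[:,0]-.4708,w[:,1]+.0635)<.03]; k=k[k[:,2]>.06]; print(np.histogram(k[:,2],bins=np.arange(.06,.135,.003))[0])
p,R,t=rings(); c=proj(p,R,t,np.array([.4442,.3045,.018])).astype(int); print(c)
save(cv2.resize(p["frame"][max(c[1]-75,0):c[1]+75,max(c[0]-100,0):c[0]+100],(800,600)),"w5.png")
```

```text
t 22.6 pos [0.4289 0.2952 0.2156] F [0.5 0.3 0.1] | shift cm [ 1.54 -0.94 14.61] turn [0.001 0.    0.001] q7 -2.15
[  8   0   0   7  24  13  27  23  10  24  32 160  89  13   8   6   9  14
  15   8  20  18  21   7   0]
[307 214]
```

View pics/w5.png

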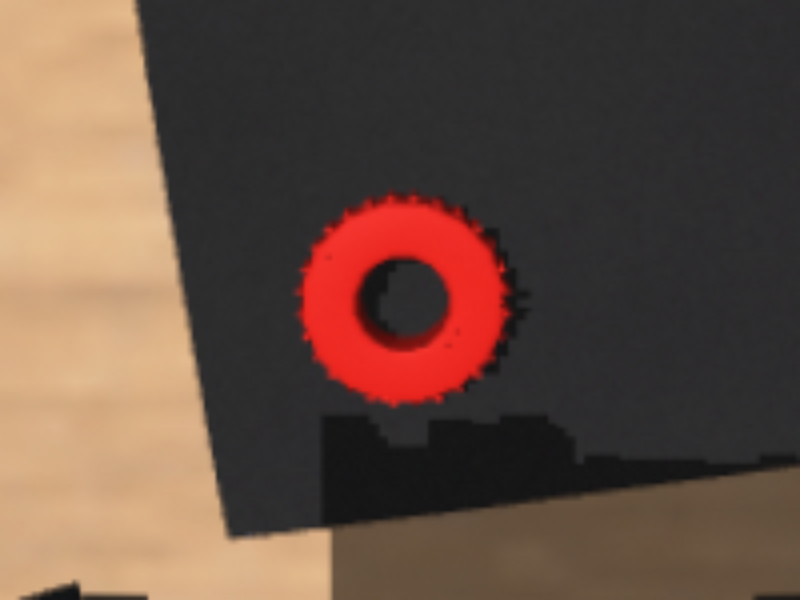

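>>> {"op": "carry_out", "data": {
  "motion": [1.5,-0.9,3,0,0,0,0,0,4,0,0,0,0,0,4,0,0,0,0,0,2.5,0,0,0,0,0,0.8,0,0,0,0,0,0,0,0,0,0,0,0,0,0,0]
}}

```text
clock: 23.72
tool_pos: [0.4446, 0.3054, 0.0734]
eef_rot: [1.0, 0.001, 0.001, -0.0]
contact_force: [0.4, 0.2, -0.2]
opening: 0.738
```

Run:
```python
from h import *
goto(.4442,.3043,.0695)
```

```text
t 23.73 pos [0.4446 0.3054 0.0734] F [ 0.4  0.2 -0.2] | shift cm [-0.04  0.11  0.39] turn [-0.001 -0.002  0.002] q7 -2.14
```

>>> {"op": "carry_out", "data": {
  "motion": [-0.05,0.1,0.35,0,0,0,0,0,0,0,0,0]
}}

```text
clock: 23.98
tool_pos: [0.4435, 0.3041, 0.0692]
eef_rot: [1.0, 0.001, 0.0, -0.0]
contact_force: [0.5, -1.1, 0.3]
opening: 0.74
```

>>> {"op": "carry_out", "data": {
  "motion": [0,0,0,0,0,0,0,0,0,0,0,0,0,0,0,0,0,0,0,0,0,0,0,0,0,0,0,0,0,0],
  "hand": 2
}}

```text
clock: 24.6
tool_pos: [0.4435, 0.3042, 0.0689]
eef_rot: [1.0, 0.001, 0.0, 0.0]
contact_force: [0.0, 0.0, 0.9]
opening: 0.438
```

>>> {"op": "carry_out", "data": {
  "motion": [0,0,-0.3,0,0,0,0,0,-1.5,0,0,0,0,0,-5,0,0,0,0,0,-5,0,0,0,0,0,-2,0,0,0,0,0,0,0,0,0]
}}

```text
clock: 25.35
tool_pos: [0.4442, 0.3047, 0.2091]
eef_rot: [1.0, 0.001, 0.002, -0.001]
contact_force: [0.3, 0.0, 0.2]
opening: 0.438
```

Run:
```python
from h import *
goto(.4703,-.0636,.205)
```

```text
t 25.35 pos [0.4442 0.3047 0.2091] F [0.3 0.  0.2] | shift cm [ 2.54 36.83  0.33] turn [-0.003 -0.003  0.002] q7 -2.15
```

>>> {"op": "carry_out", "data": {
  "motion": [0.4,5.4,0,0,0,0,0.4,5.4,0,0,0,0,0.4,5.4,0,0,0,0,0.4,5.4,0,0,0,0,0.4,5.4,0,0,0,0,0.4,5.4,0,0,0,0,0.2,4.4,0,0,0,0,0,0,0.5,0,0,0]
}}

```text
clock: 26.35
tool_pos: [0.4694, -0.0681, 0.2012]
eef_rot: [1.0, -0.003, -0.001, 0.001]
contact_force: [-0.5, 0.2, -0.8]
opening: 0.438
```

>>> {"op": "carry_out", "data": {
  "motion": [0,0,0.3,0,0,0,0,0,0.2,0,0,0,0,0,0,0,0,0,0,0,0,0,0,0]
}}

```text
clock: 26.85
tool_pos: [0.4702, -0.063, 0.1969]
eef_rot: [1.0, 0.002, 0.0, -0.0]
contact_force: [1.1, 0.4, -1.4]
opening: 0.435
```

Run:
```python
from h import *
goto(.4703,-.0637,.1605)
s,R,t=pose(); p=snapshot("wrist"); w=wcloud(p,R,t)
q=w.reshape(-1,3); k=q[abs(q[:,2]-(t[2]-.0509))<.002]; k=k[(np.hypot(k[:,0]-t[0],k[:,1]-t[1])<.024)&(abs(k[:,1]-t[1])<.01)]
print("ring front x centre",k[:,0].max()-.02 if len(k) else None, np.median(k[:,2]))
```

```text
t 26.85 pos [ 0.4702 -0.063   0.1969] F [ 1.1  0.4 -1.4] | shift cm [0.01 0.07 3.64] turn [-0.    -0.     0.003] q7 -1.6
ring front x centre 0.47148155126797925 0.14585757226873483
```

>>> {"op": "carry_out", "data": {
  "motion": [-0.05,0.05,0.4,0,0,0,0,0,0.4,0,0,0,0,0,0.4,0,0,0,0,0,0.3,0,0,0]
}}

```text
clock: 27.4
tool_pos: [0.4696, -0.0643, 0.1815]
eef_rot: [1.0, 0.001, -0.0, 0.0]
contact_force: [0.1, -0.0, -0.8]
opening: 0.437
```

>>> {"op": "carry_out", "data": {
  "motion": [0,0,0.3,0,0,0,0,0,0.3,0,0,0,0,0,0.3,0,0,0]
}}

```text
clock: 27.78
tool_pos: [0.47, -0.0645, 0.1731]
eef_rot: [1.0, 0.001, 0.001, 0.0]
contact_force: [0.5, -0.9, 5.7]
opening: 0.437
```

>>> {"op": "carry_out", "data": {
  "motion": [0,0,0.3,0,0,0,0,0,0.3,0,0,0,0,0,0.2,0,0,0,0,0,0,0,0,0]
}}

```text
clock: 28.28
tool_pos: [0.4699, -0.0644, 0.1643]
eef_rot: [1.0, 0.001, -0.0, 0.0]
contact_force: [1.7, -2.0, -5.6]
opening: 0.437
```

>>> {"op": "carry_out", "data": {
  "motion": [0,0,0.2,0,0,0,0,0,0.1,0,0,0,0,0,0,0,0,0]
}}

```text
clock: 28.65
tool_pos: [0.4694, -0.0642, 0.1617]
eef_rot: [1.0, 0.001, -0.0, -0.0]
contact_force: [1.4, -1.6, -3.4]
opening: 0.439
```

>>> {"op": "carry_out", "data": {
  "motion": [0,0,0.08,0,0,0,0,0,0,0,0,0]
}}

```text
clock: 28.9
tool_pos: [0.4694, -0.0641, 0.1611]
eef_rot: [1.0, 0.001, -0.0, -0.0]
contact_force: [0.2, -1.2, -2.8]
opening: 0.438
```

>>> {"op": "carry_out", "data": {
  "motion": [0,0,0.08,0,0,0,0,0,0,0,0,0]
}}

```text
clock: 29.15
tool_pos: [0.4695, -0.0641, 0.1606]
eef_rot: [1.0, 0.001, -0.0, -0.0]
contact_force: [-0.0, -0.5, 3.1]
opening: 0.438
```

>>> {"op": "carry_out", "data": {
  "motion": [0,0,0.08,0,0,0,0,0,0.04,0,0,0,0,0,0,0,0,0]
}}

```text
clock: 29.52
tool_pos: [0.4695, -0.0641, 0.1605]
eef_rot: [1.0, 0.001, 0.0, 0.0]
contact_force: [-3.4, 0.3, 17.1]
opening: 0.438
```

>>> {"op": "carry_out", "data": {
  "motion": [0,0,0.04,0,0,0,0,0,0,0,0,0,0,0,0,0,0,0,0,0,0,0,0,0,0,0,0,0,0,0]
}}

```text
clock: 30.15
tool_pos: [0.4695, -0.0641, 0.1604]
eef_rot: [1.0, 0.001, 0.001, 0.0]
contact_force: [-3.2, 0.2, 21.7]
opening: 0.436
```

>>> {"op": "carry_out", "data": {
  "motion": [0,0,-0.17,0,0,0,0,0,0,0,0,0,0,0,0,0,0,0,0,0,0,0,0,0],
  "hand": 6.5
}}

```text
clock: 30.65
tool_pos: [0.4696, -0.0642, 0.1602]
eef_rot: [1.0, 0.001, -0.0, -0.0]
contact_force: [-0.1, 0.0, -0.4]
opening: 0.738
```

>>> {"op": "carry_out", "data": {
  "motion": [0,0,-0.8,0,0,0,0,0,-3,0,0,0,0,0,-3,0,0,0,-2,0,-3,0,0,0,-2,0,0,0,0,0,0,0,0,0,0,0,0,0,0,0,0,0,0,0,0,0,0,0]
}}

```text
clock: 31.65
tool_pos: [0.4305, -0.0643, 0.2582]
eef_rot: [1.0, 0.001, 0.0, -0.0]
contact_force: [0.1, -0.0, -0.2]
opening: 0.737
```

Run:
```python
from h import *
s,R,t=pose(); p=snapshot("wrist"); w=wcloud(p,R,t); q=w.reshape(-1,3)
goto(.43,-.064,.26)
r=np.hypot(q[:,0]-.4708,q[:,1]+.0635); k=q[(r<.024)&(q[:,2]>.06)]
print(np.histogram(k[:,2],bins=np.arange(.06,.135,.003))[0]); m=q[(r>.011)&(r<.019)&(q[:,2]>.1)]; print("collar top z",np.round(np.percentile(m[:,2],[5,50,95]),4))
# top-face plane tilt
A=np.c_[m[:,:2]-m[:,:2].mean(0),np.ones(len(m))]; print("tilt",np.linalg.lstsq(A,m[:,2],rcond=None)[0])
c=proj(p,R,t,np.array([.4708,-.0635,.11])).astype(int)
a=cv2.resize(p["frame"][max(c[1]-50,0):c[1]+50,c[0]-65:c[0]+65],(400,308),interpolation=cv2.INTER_CUBIC)
p2=snapshot("scene"); b=cv2.resize(p2["frame"][290:380,330:447],(400,308),interpolation=cv2.INTER_CUBIC)
save(np.hstack([a,b]),"fin.png")
p3=snapshot("top"); ww=cloud(p3)
for n in("olive_jar","coffee_cup","saucer"):
    for d in finder.masks_of(p3,n)[:1]:
        z=ww[d["pixels"]]; z=z[np.isfinite(z[:,0])]; print(n,round(d["p"],2),np.round(np.percentile(z,50,axis=0),3))
```

```text
t 31.7 pos [ 0.4304 -0.0643  0.2581] F [ 0.2  0.4 -1. ] | shift cm [-0.04 -0.03 -0.19] turn [-0.    -0.     0.002] q7 -1.59
[   0    0    1   13    4    9    6   26    4    2    2   26    3   14
   19  144 2263   78   54   18  163  165  179   46    0]
collar top z [0.1092 0.2764 0.3005]
tilt [-7.00260815 -0.04048095  0.25546006]
olive_jar 0.68 [0.685 0.037 0.084]
coffee_cup 0.84 [ 0.68  -0.1    0.041]
saucer 0.65 [ 0.672 -0.102  0.01 ]
```

View pics/fin.png

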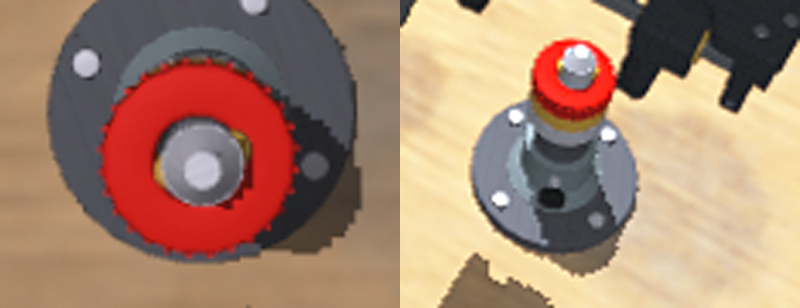

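The wrist view on the left shows both brass balls standing out over the red collar's upper edge. The scene view on the right shows the bearing, spacer and collar stacked and level.

```bash
python3 -c "
from plant import workorder
print(workorder.finish_job())"
```

```text
the job is handed in; nothing more can be done
None
```

The spindle is rebuilt: bearing, then brass spacer, then red collar. Each was pushed past the balls until it seated, pressed there at about 21 N (roughly 2 kg) for over half a second, then released. The job was handed in at about 32 s of the 72 s allowed.

**Last checks:**
- **Seating:** the bearing seated about where the measured shoulder, 70 mm above the worktop, predicted. The spacer and collar stopped within 0.5 mm of their expected heights above it. The collar's top reads 108–111 mm, against an expected 109.5 mm.
- **Balls:** the close-up shows both balls out over the collar's upper edge, and the three parts look level.
- **Loads:** the highest force read was about 22 N. It is only read at the end of each move, so a short peak between readings could have gone unseen. The grip was set to 32 N.
- **Bystanders:** the jar, cup and saucer measured within about 3 mm of where they were at the start, no more than the measurement error.
- **Gripper:** it was open and clear of everything at hand-in.

One check failed: the numeric fit for the collar's tilt also picked up points from the gripper, so I threw it out. The levelness therefore rests on the two images and on most of the height readings falling in that 3 mm band.

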